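# Pack up the gilded door

## Robot

A 6-joint arm with a two-finger parallel gripper is mounted at the origin on the work surface. World frame = base frame: x ahead of the robot, y to its left, z up, the work surface at z = 0. Lengths are in m, angles in rad, forces in N, time in s.
With the tool pointing down it reaches from about 0.4 to 0.825 m from the base axis. Payload 7 kg.
Tool frame: the origin (TCP) lies on the centre line of the jaws, within the pads' length; the fingertips stand 22 mm ahead of it and the grasp point (between the pads) lies 3 mm ahead of it; z points along the fingers, y is the line along which they close (so a half turn about z gives the same grasp; the last joint's range is limited). The gripper opens to 85 mm and grips with 20 to 120 N. Pads are 22 mm wide; open, the fingers measure 114 mm over their backs; the gripper's body (76 mm by 85 mm) begins 54 mm behind the grasp point. The pads swing forward as they close: fully open they stand 13 mm farther back than shut.
Start: joints at [-1.01, 0.359, 0.012, 0, -1.224, -0.288], TCP at [0.182, -0.65, 0.218] pointing down, gripper open.
Joint ranges: [-3.07, 3.07], [-1.43, 2.12], [-1.02, 1.25], [-3.03, 1.67], [-3.05, -0], [-3.03, 3.03]. Speed limits (rad/s): [2.39, 2.39, 3.01, 3.14, 3.14, 3.14].

## Interface

Orientations are given as a unit quaternion [w, x, y, z].
In Python, from plant import robot gives the robot as it stands. The module is installed in compiled form; this text tells all that it offers.
- The arm moves only by the tool carry_out, never from a script. Its argument "increments" is a list of rows, each a list of 7 numbers: the turn, a rotation vector about the tool's x, y, z in rad, then the shift along the tool's x, y, z in cm, then the closure, from 0 (fully open) to 1 (shut). A call has 1 to 12 rows; each row is the pose to reach, as a shift and turn from the pose commanded when the call began, along the tool's axes at that moment; what a row does not reach only later rows make up. A row lasts 1/10 s, in which the tool goes at most 50 mm and 8.59 degrees, less where a joint would pass 70% of its speed; a pose out of reach is approached as far as the arm can. A call with a gripper value outside its range is refused whole. The fingers move at their own pace and stop on an object; the grip force is fixed at half the most. Time passes only in rows, so rows that repeat a pose let the fingers close. It gives the time, the measured TCP pose, the force, the opening and the grip force at its end, in the units of the state.
- robot.observe(): the state, without advancing time (a new reading comes with each control period).
- robot.capture(name): name is "scene" or "top" or "wrist"; returns a dict with "frame" (384x512x3 uint8, red, green, blue), "intrinsics" (3x3 intrinsics, pixels), "dist" ([k1, k2, p1, p2, k3] as OpenCV has them; the pictures are not rectified), "xyz" and "rotation" of the camera in the world; the wrist camera has in their place "mount" (4x4, takes a point from camera to tool coordinates, whose origin is the TCP and whose axes are the flange's). Camera axes: x right, y up, looking along -z (the intrinsics and any distortion apply to the point x, -y, -z); pixel columns grow to the right and rows downward; lengths in m; the calibration is good to about 2 mm. A picture is of the moment at which its call begins: read the wrist's pose just before it. There is no depth.
- robot.sign_off(): hands the job in; it is judged then, once.
The state is a dict: "time": time; "qpos": joint angles; "dq": joint speeds; "effort": joint torques, N m; "tool_pos": TCP position; "tool_rot": TCP orientation; "wrist_force": force on the tool from outside, world axes, zero at the start; "moment": the same for the moment, N m; "gripper_width": opening from 0.0 (shut) to 1.0 (fully open); "grip_force": force on a finger pad.
Only numpy, scipy, OpenCV 4.12 (cv2) and the standard library are available. Lean on these libraries where they do the work, as an engineer would, in place of code of your own. Each camera call takes 0.05 s, during which the arm holds its last target. There are 200 camera calls.

## Task

The freshly gilded door of the icon case hangs open in the air on its hinges and must be supported before it is burnished. Take plywood plates from the pile and slide them one at a time, each flat on the one before, under the middle of the door's free edge until about half of each plate is under it, and stop at the first plate that feels snug, so that the door rests on the packing but is lifted by no more than that one plate. Do not touch the door with the gripper, leave the unused plates in the pile, and leave the jar, brush and burnisher alone.

Things in the scene. Friction and masses are not known exactly. Their poses are not given: they have to be found in the camera images.
- case: shallow dark wooden shrine case on its back on two bearers, fixed; 260 (x) by 220 mm (y), open front up. Origin 53 mm below the middle of the hinge axis (so it reads 0 to 16 mm below the bench top; the bearers' thickness varies). x along the hinge axis, z up; the case lies to its +y, the open door to its -y.
- door: its wooden door, about 0.65 kg, upper face gilded, open 180 degrees, level in the air: 260 mm along the hinge (x), 220 mm from hinge to free edge (-y), 24 mm thick. Origin mid-hinge at the upper face; axes as the case's. It cannot sink, but swings up freely against its weight (z axis tilts). Underside 13 to 29 mm above the bench, rising in a bevel to 12 mm thickness over the last 42 mm at the free edge.
- door_edge (a point): middle of the door's free edge, its lower corner: 220 mm from the hinge axis, 12 mm below the upper face, 12 mm above the flat underside further in. Plates go in here, level, towards the hinge (door's +y); one too thick for the gap left rides up the bevel and lifts the door, which resists with about 3 to 10 N.
- plate1: birch plywood packing plate, a plain rectangular slab 120 x 60 x 10 mm, 50 g; origin at the centre of its underside, x along its 120 mm length, z up. The four are alike and start in a neat pile, one flat on another, this one lowest, on the bench.
- plate2: birch plywood packing plate, a plain rectangular slab 120 x 60 x 10 mm, 50 g; origin at the centre of its underside, x along its 120 mm length, z up. The four are alike and start in a neat pile, one flat on another, this one second from below.
- plate3: birch plywood packing plate, a plain rectangular slab 120 x 60 x 10 mm, 50 g; origin at the centre of its underside, x along its 120 mm length, z up. The four are alike and start in a neat pile, one flat on another, this one third.
- plate4: birch plywood packing plate, a plain rectangular slab 120 x 60 x 10 mm, 50 g; origin at the centre of its underside, x along its 120 mm length, z up. The four are alike and start in a neat pile, one flat on another, this one on top.
- jar: bystander: amber glass jar with a metal lid, 66 mm across, 85 mm tall; origin at the centre of its underside.
- brush: bystander: flat brush, 190 mm, lying on the bench; origin at mid-length at bench level, x along it.
- burnisher: bystander: agate burnisher with a wooden handle, about 180 mm long, lying on the bench; origin near mid-length at bench level, x along it.
There are look-alikes about, which are no part of the job. What is shaped like the plate4 but orange is not meant.

How it is judged:
On the way, in this order (a step that is already met when the one before it is completed fails the run):
1. a first plate lies flat on the bench under the middle of the free edge, let go ((((y of plate1 in the frame of case between -0.245 and -0.18 m and x of plate1 in the frame of case between -0.07 and 0.07 m and angle between plate1's own z axis and vertical below 0.06 rad and height (world z) of plate1 below 0.004 m) and contact force between the fingers and plate1 below 0.1 N and linear speed of plate1 below 0.02 m/s) or ((y of plate2 in the frame of case between -0.245 and -0.18 m and x of plate2 in the frame of case between -0.07 and 0.07 m and angle between plate2's own z axis and vertical below 0.06 rad and height (world z) of plate2 below 0.004 m) and contact force between the fingers and plate2 below 0.1 N and linear speed of plate2 below 0.02 m/s) or ((y of plate3 in the frame of case between -0.245 and -0.18 m and x of plate3 in the frame of case between -0.07 and 0.07 m and angle between plate3's own z axis and vertical below 0.06 rad and height (world z) of plate3 below 0.004 m) and contact force between the fingers and plate3 below 0.1 N and linear speed of plate3 below 0.02 m/s) or ((y of plate4 in the frame of case between -0.245 and -0.18 m and x of plate4 in the frame of case between -0.07 and 0.07 m and angle between plate4's own z axis and vertical below 0.06 rad and height (world z) of plate4 below 0.004 m) and contact force between the fingers and plate4 below 0.1 N and linear speed of plate4 below 0.02 m/s))), for 0.2 s.
2. a second plate lies flat on it under the free edge, let go ((((y of plate1 in the frame of case between -0.245 and -0.18 m and x of plate1 in the frame of case between -0.07 and 0.07 m and angle between plate1's own z axis and vertical below 0.06 rad and height (world z) of plate1 between 0.007 and 0.014 m) and contact force between the fingers and plate1 below 0.1 N and linear speed of plate1 below 0.02 m/s) or ((y of plate2 in the frame of case between -0.245 and -0.18 m and x of plate2 in the frame of case between -0.07 and 0.07 m and angle between plate2's own z axis and vertical below 0.06 rad and height (world z) of plate2 between 0.007 and 0.014 m) and contact force between the fingers and plate2 below 0.1 N and linear speed of plate2 below 0.02 m/s) or ((y of plate3 in the frame of case between -0.245 and -0.18 m and x of plate3 in the frame of case between -0.07 and 0.07 m and angle between plate3's own z axis and vertical below 0.06 rad and height (world z) of plate3 between 0.007 and 0.014 m) and contact force between the fingers and plate3 below 0.1 N and linear speed of plate3 below 0.02 m/s) or ((y of plate4 in the frame of case between -0.245 and -0.18 m and x of plate4 in the frame of case between -0.07 and 0.07 m and angle between plate4's own z axis and vertical below 0.06 rad and height (world z) of plate4 between 0.007 and 0.014 m) and contact force between the fingers and plate4 below 0.1 N and linear speed of plate4 below 0.02 m/s))), for 0.2 s.
At the end, for the whole second after the job is handed in: Door bears on packing (over 0.5 N), tilted under 0.085 rad (13 mm at the packing). Each plate is flat (0.06 rad) under the door, its centre 180-245 mm from the hinge line and within 70 mm of mid-door, or still within 20 mm of its start in the pile. All at rest ((contact force between door and plate1 above 0.5 N or contact force between door and plate2 above 0.5 N or contact force between door and plate3 above 0.5 N or contact force between door and plate4 above 0.5 N) and angle between door's own z axis and vertical below 0.085 rad and angular speed of door below 0.05 rad/s and ((y of plate1 in the frame of case between -0.245 and -0.18 m and x of plate1 in the frame of case between -0.07 and 0.07 m and angle between plate1's own z axis and vertical below 0.06 rad) or distance of plate1 from where it was at the start of the episode below 0.02 m) and ((y of plate2 in the frame of case between -0.245 and -0.18 m and x of plate2 in the frame of case between -0.07 and 0.07 m and angle between plate2's own z axis and vertical below 0.06 rad) or distance of plate2 from where it was at the start of the episode below 0.02 m) and ((y of plate3 in the frame of case between -0.245 and -0.18 m and x of plate3 in the frame of case between -0.07 and 0.07 m and angle between plate3's own z axis and vertical below 0.06 rad) or distance of plate3 from where it was at the start of the episode below 0.02 m) and ((y of plate4 in the frame of case between -0.245 and -0.18 m and x of plate4 in the frame of case between -0.07 and 0.07 m and angle between plate4's own z axis and vertical below 0.06 rad) or distance of plate4 from where it was at the start of the episode below 0.02 m) and linear speed of each of plate1, plate2, plate3, plate4 below 0.02 m/s); the robot touches nothing.
It fails at once if the gripper or arm touches the door (contact force between any of the fingers, the arm and door above 1 N).
It fails at once if the door is jacked or thrown up by more than 0.13 rad (angle between door's own z axis and vertical above 0.13 rad).
It fails at once if the jar is moved by more than 20 mm (distance of jar from where it was at the start of the episode above 0.02 m).
It fails at once if the brush is moved by more than 20 mm (distance of brush from where it was at the start of the episode above 0.02 m).
It fails at once if the burnisher is moved by more than 20 mm (distance of burnisher from where it was at the start of the episode above 0.02 m).
It also fails if it takes over 72 s, if anything falls off the work surface, if the arm or the gripper's body presses on something with over 40 N, if the wrist force passes 120 N, or if a joint passes its speed limit or range.

## Working session

There is one attempt and no reset: what is moved stays moved. The work goes in short steps, Python scripts to look and compute and a tool call to move; the robot and the scene stay as the last step left them, time stands still between calls to the robot, and variables do not carry over. Pictures are saved under pics/ and viewed, at most 10 in all, crops included, and the job is handed in when it is done.

Besides the shell and the picture viewer there is one more tool, called after ">>>" by a JSON object that holds its "api" and its "payload", one argument or row to a line. carry_out: Moves the arm, as the interface text tells. Its arguments: {"type":"object","properties":{"increments":{"type":"array","items":{"type":"array","items":{"type":"number"}}}},"required":["increments"]}

```bash
mkdir -p pics; python3 - <<'E'
from plant import robot
import cv2,numpy as np,pickle
s=robot.observe();print(s)
for n in("scene","top"):
    c=robot.capture(n);pickle.dump(c,open(n+'.pkl','wb'));cv2.imwrite(f'pics/{n}1.png',c['frame'][...,::-1]);print(n,c['xyz'],c['rotation'],c['intrinsics'],c['dist'])
E
```

```text
{'time': 0.0, 'qpos': array([-1.00989021e+00,  3.59382726e-01,  1.10866644e-02, -3.44474344e-04,
       -1.22412787e+00, -2.88073264e-01]), 'dq': array([ 0.0026393 ,  0.00201679, -0.001156  ,  0.0017075 , -0.00145826,
       -0.00131732]), 'effort': array([ 3.53559863e-04, -5.83315229e+01,  2.93418217e+01,  6.93654522e+00,
       -6.06028800e-03,  6.87191437e-05]), 'tool_pos': array([ 0.18170519, -0.64956375,  0.21697953]), 'tool_rot': array([-1.87597959e-04, -1.35935562e-01,  9.90717333e-01,  8.08272035e-04]), 'wrist_force': array([ 0.64495921,  0.26647794, -0.21016442]), 'moment': array([-0.02955813,  0.00494316, -0.06284862]), 'grip_force': 0.0, 'gripper_width': 0.9980347306282767}
scene [ 1.28948304 -0.63900585  0.65125998] [0.79265418 0.45108153 0.19221317 0.3623243 ] [[381.74631886   0.         256.21863192]
 [  0.         381.74631886 185.49954003]
 [  0.           0.           1.        ]] [-0.00697188  0.          0.          0.          0.        ]
top [0.41876679 0.00806976 1.07125231] [ 0.71211778  0.05828951 -0.06031822 -0.69703107] [[371.34809584   0.         257.41868177]
 [  0.         371.34809584 199.54377112]
 [  0.           0.           1.        ]] [-0.04918823  0.          0.          0.          0.        ]
```

View pics/scene1.png

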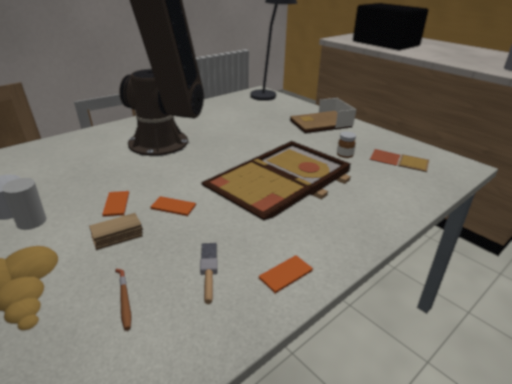

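View pics/top1.png

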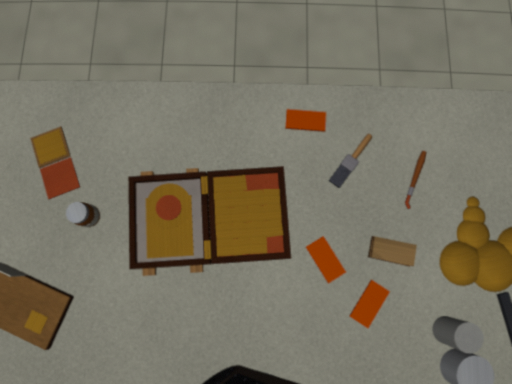

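```bash
cat >h.py <<'E'
import cv2,numpy as np,pickle
from scipy.spatial.transform import Rotation as R
def rays(c,px):
    u=cv2.undistortPoints(np.array(px,float).reshape(-1,1,2),c['intrinsics'],c['dist']).reshape(-1,2)
    d=np.c_[u[:,0],-u[:,1],-np.ones(len(u))]
    q=np.array(c['rotation']); return R.from_quat(q[[1,2,3,0]]).apply(d)
def plane(c,px,z):
    d=rays(c,px);o=np.array(c['xyz']);return o+d*((z-o[2])/d[:,2])[:,None]
def tri(c1,p1,c2,p2):
    d1,d2=rays(c1,[p1])[0],rays(c2,[p2])[0];o1,o2=map(np.array,(c1['xyz'],c2['xyz']))
    t=np.linalg.lstsq(np.c_[d1,-d2],o2-o1,rcond=None)[0];a,b=o1+t[0]*d1,o2+t[1]*d2
    return (a+b)/2,np.linalg.norm(a-b)
E
python3 - <<'E'
from h import *
c=pickle.load(open('top.pkl','rb'));s=pickle.load(open('scene.pkl','rb'))
def show(c,x0,x1,y0,y1,k,n):
    im=cv2.resize(c['frame'][y0:y1,x0:x1,::-1],None,fx=k,fy=k,interpolation=cv2.INTER_CUBIC)
    return cv2.convertScaleAbs(im,alpha=1.5)
a=show(c,280,430,180,320,4,0);b=show(s,60,350,130,250,2.0,0)
cv2.imwrite('pics/a.png',a);cv2.imwrite('pics/b.png',show(s,80,360,130,250,2.8,0))
h=cv2.cvtColor(c['frame'],cv2.COLOR_RGB2HSV)
for p in[(392,251),(385,245),(390,264),(325,260),(250,230),(287,213),(289,250),(340,210),(412,262)]:print(p,h[p[1],p[0]])
# pile mask
f=c['frame'].astype(int);m=((h[...,1]>70)&(h[...,2]>60)).astype(np.uint8)
m[:, :350]=0;m[:,430:]=0;m[:225]=0;m[275:]=0
k=max(cv2.findContours(m,0,1)[0],key=cv2.contourArea);r=cv2.minAreaRect(k);bx=cv2.boxPoints(r);print(r,bx)
P=plane(c,bx,.04);print(P,[np.linalg.norm(P[i]-P[i-1]) for i in range(4)])
# dark frame
m=((h[...,2]<75)).astype(np.uint8);m[:150]=0;m[285:]=0;m[:,:120]=0;m[:,300:]=0
k=max(cv2.findContours(m,0,1)[0],key=cv2.contourArea);print(cv2.boundingRect(k),cv2.minAreaRect(k),cv2.approxPolyDP(k,4,True).reshape(-1,2).tolist())
E
```

```text
(392, 251) [ 17 128 118]
(385, 245) [ 17 131 115]
(390, 264) [ 28  28 127]
(325, 260) [ 12 255 147]
(250, 230) [ 20 202 124]
(287, 213) [17 57 80]
(289, 250) [ 12 130  51]
(340, 210) [ 28  27 124]
(412, 262) [ 17 128 118]
((392.19232177734375, 251.03846740722656), (46.28340530395508, 22.35723876953125), 11.309932708740234) [[367.30768 257.46155]
 [371.69232 235.53847]
 [417.07697 244.61539]
 [412.69232 266.53845]]
[[ 0.43797269 -0.30000168  0.04      ]
 [ 0.49875829 -0.31386479  0.04      ]
 [ 0.47569579 -0.44153597  0.04      ]
 [ 0.41505167 -0.42644635  0.04      ]] [np.float64(0.12850535884791703), np.float64(0.06234640960249038), np.float64(0.12973746024526298), np.float64(0.06249325049811072)]
(129, 167, 162, 104) ((206.97715759277344, 218.18019104003906), (95.96977233886719, 160.66209411621094), 85.91438293457031) [[283, 168], [129, 177], [130, 268], [290, 257]]
```

View pics/a.png

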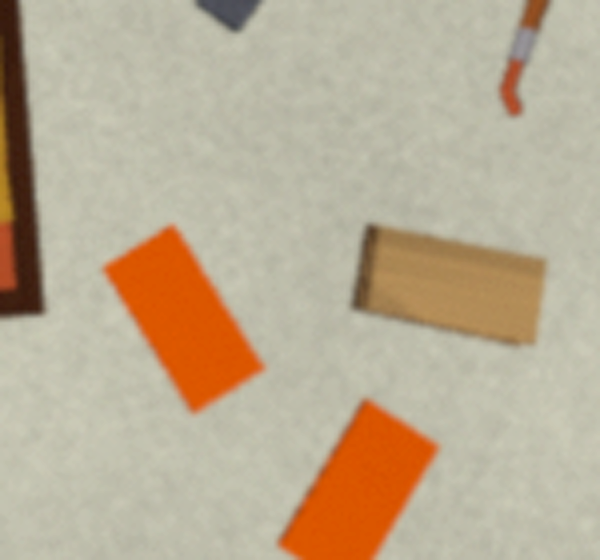

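View pics/b.png

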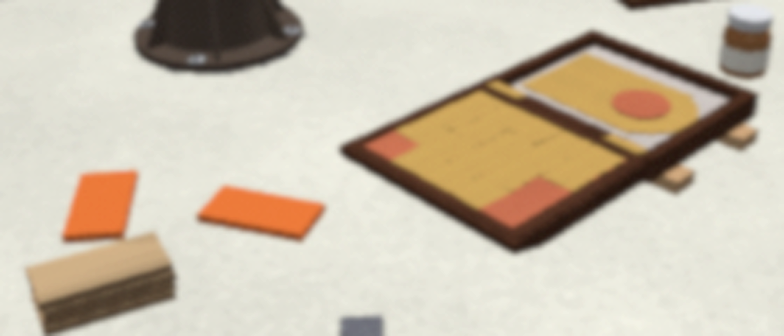

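```bash
python3 - <<'E'
from h import *
c=pickle.load(open('top.pkl','rb'));s=pickle.load(open('scene.pkl','rb'))
T=np.array([(374.5,237),(416.5,245),(414,266.5),(371.7,257)])
P=plane(c,T,.04);print(P.round(4),P.mean(0),[np.linalg.norm(P[i]-P[i-1]).round(4) for i in range(4)])
v=P[1]+P[2]-P[0]-P[3];print('pile axis',v/np.linalg.norm(v))
h=cv2.cvtColor(c['frame'],cv2.COLOR_RGB2HSV)
g=c['frame'].astype(float).mean(2)
# right (free) edge: subpixel half-crossing per row; also top/bottom edges
pts=[]
for r in range(176,252):
    row=g[r,275:300];i=np.argmax(np.diff(row)[5:])+5;lo,hi=row[max(i-3,0):i+1].min(),row[i+1:i+5].max();m=(lo+hi)/2
    j=[k for k in range(i-3,i+4) if row[k]<m<=row[k+1]]
    if j:k=j[-1];pts.append((275+k+(m-row[k])/(row[k+1]-row[k])+0,r))
vx,vy,x0,y0=cv2.fitLine(np.array(pts,np.float32),cv2.DIST_HUBER,0,.01,.01).ravel();print('edge col at 168,257:',[x0+vx/vy*(r-y0) for r in(168,257)],len(pts))
A,ea=tri(c,(283.5,168),s,(263.9,215));B,eb=tri(c,(290,257.5),s,(202.5,183.6));print(A,ea,B,eb,np.linalg.norm(A-B))
for z in(.037,.045,.053):
    Q=plane(c,[(283.5,167.5),(290,257.5)],z);print(z,Q.round(4),np.linalg.norm(Q[0]-Q[1]))
E
```

```text
[[ 0.4948 -0.3217  0.04  ]
 [ 0.4746 -0.4398  0.04  ]
 [ 0.4152 -0.4301  0.04  ]
 [ 0.4394 -0.3123  0.04  ]] [ 0.45601858 -0.37598624  0.04      ] [np.float64(0.0562), np.float64(0.1199), np.float64(0.0602), np.float64(0.1203)]
pile axis [-0.18513049 -0.98271395  0.        ]
edge col at 168,257: [np.float32(283.31943), np.float32(290.6568)] 76
[ 0.68581517 -0.06237836  0.05187078] 0.006541430240674804 [ 0.43455095 -0.08491521  0.04255283] 0.002090714169261226 0.25244491928078594
0.037 [[ 0.689  -0.0659  0.037 ]
 [ 0.434  -0.0863  0.037 ]] 0.2557810221253701
0.045 [[ 0.6869 -0.0653  0.045 ]
 [ 0.4339 -0.0855  0.045 ]] 0.2538025414794473
0.053 [[ 0.6848 -0.0648  0.053 ]
 [ 0.4338 -0.0848  0.053 ]] 0.25182406083352454
```

```bash
cat >mv.py <<'E'
import sys
from plant import robot
from h import *
def go(x,y,z,ang):
    s=robot.observe();q=s['tool_rot'];r=R.from_quat(q[[1,2,3,0]])
    a=np.radians(ang);Y=np.array([np.cos(a),np.sin(a),0]);Z=np.array([0,0,-1.]);t=R.from_matrix(np.c_[np.cross(Y,Z),Y,Z])
    print('t',round(s['time'],2),'pos',s['tool_pos'].round(4),'yang',np.degrees(np.arctan2(*r.apply([0,1,0])[[1,0]])).round(2),'F',s['wrist_force'].round(2),'w',round(s['gripper_width'],3),'gf',round(s['grip_force'],1),'q6',s['qpos'][5].round(2))
    print('turn',(r.inv()*t).as_rotvec().round(4),'shift cm',(r.inv().apply(np.array([x,y,z])-s['tool_pos'])*100).round(2),'rows>=',np.linalg.norm([x,y,z]-s['tool_pos'])/.05)
if __name__=='__main__': go(*map(float,sys.argv[1:5]))
E
python3 mv.py .56 -.22 .06 -10.7
python3 - <<'E'
from h import *
c=pickle.load(open('top.pkl','rb'));print(plane(c,[(408.7,207.5),(338,184),(306.3,247),(323.5,236),(345,272)],0.005).round(3))
E
```

```text
t 0.1 pos [ 0.1817 -0.6496  0.2171] yang 105.62 F [-0.02  0.    0.2 ] w 0.998 gf 0.0 q6 -0.29
turn [ 8.0000e-04 -1.6000e-03  2.0302e+00] shift cm [-48.01  31.16  15.74] rows>= 11.87202635630466
[[ 0.586 -0.437  0.005]
 [ 0.651 -0.229  0.005]
 [ 0.465 -0.136  0.005]
 [ 0.497 -0.185  0.005]
 [ 0.397 -0.246  0.005]]
```

>>> {"api": "carry_out", "payload": {
  "increments": [
    [0,0,-1.11,-48,31.2,0,0.3],
    [0,0,-1.11,-48,31.2,0,0.3],
    [0,0,-1.11,-48,31.2,0,0.3],
    [0,0,-1.11,-48,31.2,0,0.3],
    [0,0,-1.11,-48,31.2,0,0.3],
    [0,0,-1.11,-48,31.2,0,0.3],
    [0,0,-1.11,-48,31.2,0,0.3],
    [0,0,-1.11,-48,31.2,0,0.3],
    [0,0,-1.11,-48,31.2,0,0.3],
    [0,0,-1.11,-48,31.2,0,0.3],
    [0,0,-1.11,-48,31.2,0,0.3],
    [0,0,-1.11,-48,31.2,0,0.3]
  ]
}}

```text
time: 1.3
tool_pos: [0.5621, -0.2172, 0.2174]
tool_rot: [-0.0, -0.639, 0.77, 0.0]
wrist_force: [-0.1, -1.6, 0.1]
gripper_width: 0.703
grip_force: 0.0
```

```bash
python3 mv.py .56 -.22 .035 169.3
```

```text
t 1.3 pos [ 0.5621 -0.2172  0.2174] yang 169.37 F [-0.15 -1.6   0.09] w 0.703 gf 0.0 q6 -0.14
turn [0.0003 0.0002 0.0012] shift cm [ 0.32  0.14 18.24] rows>= 3.648447240345475
```

>>> {"api": "carry_out", "payload": {
  "increments": [
    [0,0,0,0.3,0,5,0.3],
    [0,0,0,0.3,0,10,0.3],
    [0,0,0,0.3,0,15,0.3],
    [0,0,0,0.3,0,18.5,0.3],
    [0,0,0,0.3,0,19.0,0.3],
    [0,0,0,0.3,0,19.2,0.3],
    [0,0,0,0.3,0,19.2,0.3],
    [0,0,0,0.3,0,19.2,0.3]
  ]
}}

```text
time: 2.1
tool_pos: [0.561, -0.2234, 0.0282]
tool_rot: [0.001, -0.638, 0.77, -0.001]
wrist_force: [-0.2, 0.6, 0.8]
gripper_width: 0.7
grip_force: 0.0
```

>>> {"api": "carry_out", "payload": {
  "increments": [
    [0,0,0,0,0,0.1,0.3],
    [0,0,0,0,0,0.2,0.3],
    [0,0,0,0,0,0.2,0.3]
  ]
}}

```text
time: 2.4
tool_pos: [0.5596, -0.2232, 0.0244]
tool_rot: [0.0, -0.638, 0.77, -0.0]
wrist_force: [0.6, -0.4, -0.0]
gripper_width: 0.698
grip_force: 0.0
```

>>> {"api": "carry_out", "payload": {
  "increments": [
    [0,0,0,0,0,0.1,0.3],
    [0,0,0,0,0,0.2,0.3],
    [0,0,0,0,0,0.2,0.3]
  ]
}}

```text
time: 2.7
tool_pos: [0.5593, -0.2231, 0.0217]
tool_rot: [-0.0, -0.638, 0.77, 0.0]
wrist_force: [-0.3, 0.0, 0.3]
gripper_width: 0.698
grip_force: 0.0
```

>>> {"api": "carry_out", "payload": {
  "increments": [
    [0,0,0,0,0,0.1,0.3],
    [0,0,0,0,0,0.2,0.3],
    [0,0,0,0,0,0.2,0.3]
  ]
}}

```text
time: 3.0
tool_pos: [0.5593, -0.2231, 0.0197]
tool_rot: [-0.0, -0.638, 0.77, 0.0]
wrist_force: [0.2, 0.3, 0.4]
gripper_width: 0.7
grip_force: 0.0
```

>>> {"api": "carry_out", "payload": {
  "increments": [
    [0,0,0,0,0,0.1,0.3],
    [0,0,0,0,0,0.2,0.3],
    [0,0,0,0,0,0.2,0.3]
  ]
}}

```text
time: 3.3
tool_pos: [0.5593, -0.2232, 0.0177]
tool_rot: [-0.0, -0.638, 0.77, 0.0]
wrist_force: [-0.1, 1.1, -0.5]
gripper_width: 0.7
grip_force: 0.0
```

>>> {"api": "carry_out", "payload": {
  "increments": [
    [0,0,0,0,0,0.1,0.3],
    [0,0,0,0,0,0.2,0.3],
    [0,0,0,0,0,0.2,0.3]
  ]
}}

```text
time: 3.6
tool_pos: [0.5594, -0.2232, 0.0157]
tool_rot: [-0.0, -0.638, 0.77, 0.0]
wrist_force: [0.6, 0.5, 0.1]
gripper_width: 0.697
grip_force: 0.0
```

>>> {"api": "carry_out", "payload": {
  "increments": [
    [0,0,0,0,0,0.1,0.3],
    [0,0,0,0,0,0.1,0.3]
  ]
}}

```text
time: 3.8
tool_pos: [0.5594, -0.2232, 0.0148]
tool_rot: [-0.0, -0.638, 0.77, 0.0]
wrist_force: [0.6, -0.3, -0.1]
gripper_width: 0.696
grip_force: 0.0
```

>>> {"api": "carry_out", "payload": {
  "increments": [
    [0,0,0,0,0,0.1,0.3],
    [0,0,0,0,0,0.1,0.3]
  ]
}}

```text
time: 4.0
tool_pos: [0.5594, -0.2232, 0.0138]
tool_rot: [-0.0, -0.638, 0.77, 0.0]
wrist_force: [-0.7, 0.5, 0.0]
gripper_width: 0.701
grip_force: 0.0
```

>>> {"api": "carry_out", "payload": {
  "increments": [
    [0,0,0,0,0,0.1,0.3],
    [0,0,0,0,0,0.1,0.3]
  ]
}}

```text
time: 4.2
tool_pos: [0.5594, -0.2232, 0.0128]
tool_rot: [-0.0, -0.638, 0.77, 0.0]
wrist_force: [-0.1, -0.1, 0.3]
gripper_width: 0.698
grip_force: 0.0
```

>>> {"api": "carry_out", "payload": {
  "increments": [
    [0,0,0,0,0,0.1,0.3],
    [0,0,0,0,0,0.1,0.3]
  ]
}}

```text
time: 4.4
tool_pos: [0.5594, -0.2232, 0.0118]
tool_rot: [-0.0, -0.638, 0.77, 0.0]
wrist_force: [0.3, -0.7, -0.7]
gripper_width: 0.7
grip_force: 0.0
```

>>> {"api": "carry_out", "payload": {
  "increments": [
    [0,0,0,0,0,0.1,0.3],
    [0,0,0,0,0,0.1,0.3]
  ]
}}

```text
time: 4.6
tool_pos: [0.5594, -0.2232, 0.0108]
tool_rot: [-0.0, -0.638, 0.77, 0.0]
wrist_force: [0.2, 0.4, -0.2]
gripper_width: 0.701
grip_force: 0.0
```

>>> {"api": "carry_out", "payload": {
  "increments": [
    [0,0,0,0,0,0.1,0.3],
    [0,0,0,0,0,0.1,0.3]
  ]
}}

```text
time: 4.8
tool_pos: [0.5594, -0.2232, 0.0098]
tool_rot: [-0.0, -0.638, 0.77, 0.0]
wrist_force: [-0.3, 0.3, -0.6]
gripper_width: 0.701
grip_force: 0.0
```

>>> {"api": "carry_out", "payload": {
  "increments": [
    [0,0,0,0,0,0.1,0.3],
    [0,0,0,0,0,0.1,0.3]
  ]
}}

```text
time: 5.0
tool_pos: [0.5594, -0.2232, 0.0087]
tool_rot: [-0.0, -0.638, 0.77, 0.0]
wrist_force: [-0.3, 0.1, -0.5]
gripper_width: 0.698
grip_force: 0.0
```

```bash
python3 - <<'E'
from plant import robot
import cv2,numpy as np
a=robot.capture('scene')['frame'][90:300,150:430,::-1];w=robot.capture('wrist');b=w['frame'][...,::-1]
print(w['mount'],w['intrinsics'])
a=cv2.resize(a,None,fx=1.4,fy=1.4,interpolation=2);b=cv2.resize(b,(392,294))
cv2.imwrite('pics/c.png',cv2.convertScaleAbs(np.hstack([a,b]),alpha=1.5))
E
```

```text
[[-7.28885606e-05  9.62619988e-01  2.70855596e-01  6.94862579e-02]
 [ 9.99999341e-01 -2.40126245e-04  1.12251266e-03 -6.46086289e-04]
 [ 1.14559266e-03  2.70855499e-01 -9.62619336e-01 -1.55450877e-01]
 [ 0.00000000e+00  0.00000000e+00  0.00000000e+00  1.00000000e+00]] [[334.47551365   0.         262.2191869 ]
 [  0.         334.47551365 194.68859246]
 [  0.           0.           1.        ]]
```

View pics/c.png

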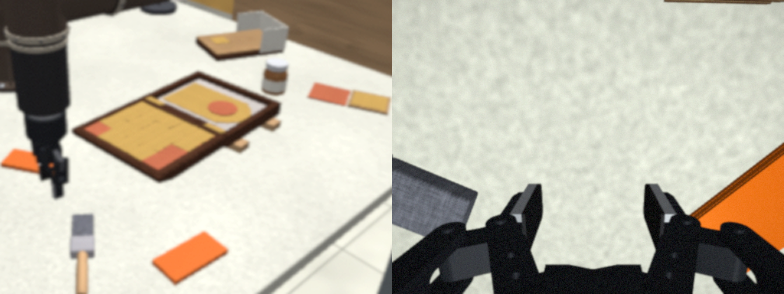

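```bash
python3 - <<'E'
from h import *
from plant import robot
s=pickle.load(open('scene.pkl','rb'))
def proj(c,p):
    q=np.array(c['rotation']);v=R.from_quat(q[[1,2,3,0]]).inv().apply(np.array(p)-c['xyz']);return c['intrinsics'][:2,:2]@(np.array([v[0],-v[1]])/-v[2])+c['intrinsics'][:2,2]
for z in(0,.02,.04):
  for dx in(-.03,.03):print(z,dx,proj(s,[.559+dx,-.223,z]).round(1))
print(rays(s,[(190.7,230)]),plane(s,[(190.7,230)],0),plane(s,[(190.7,230)],.03))
w=robot.capture('wrist');st=robot.observe();q=st['tool_rot'];M=w['mount']
u=cv2.undistortPoints(np.array([[[394.,281]]]),w['intrinsics'],w['dist']).ravel();d=M[:3,:3]@[u[0],-u[1],-1]
r=R.from_quat(q[[1,2,3,0]]);D=r.apply(d);O=r.apply(M[:3,3])+st['tool_pos'];print('corner at z=.007',O+D*(.007-O[2])/D[2],O)
g=w['frame'].astype(int).mean(2)
cv2.imwrite('pics/d.png',cv2.resize(cv2.convertScaleAbs(w['frame'][200:384,100:440,::-1],alpha=2),None,fx=2.3,fy=2.3))
E
```

```text
0 -0.03 [181.2 226.6]
0 0.03 [193.3 237.2]
0.02 -0.03 [180.6 220.8]
0.02 0.03 [192.8 231.2]
0.04 -0.03 [180.  214.9]
0.04 0.03 [192.3 225.2]
[[-0.69875373  0.40889583 -0.62259011]] [[ 0.55855216 -0.21128064  0.        ]] [[ 0.59222216 -0.23098361  0.03      ]]
corner at z=.007 [ 0.4960712  -0.18866572  0.007     ] [ 0.54709686 -0.29158303  0.16432998]
```

View pics/d.png

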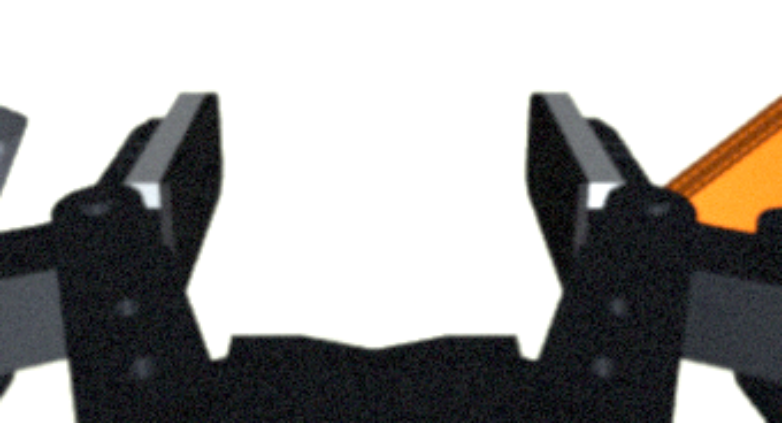

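>>> {"api": "carry_out", "payload": {
  "increments": [
    [0,0,0,0,0,0.2,0.3],
    [0,0,0,0,0,0.4,0.3],
    [0,0,0,0,0,0.4,0.3]
  ]
}}

```text
time: 5.45
tool_pos: [0.5592, -0.2231, 0.0045]
tool_rot: [-0.0, -0.638, 0.77, 0.0]
wrist_force: [-0.5, -0.2, -0.1]
gripper_width: 0.7
grip_force: 0.0
```

>>> {"api": "carry_out", "payload": {
  "increments": [
    [0,0,0,0,0,0.2,0.3],
    [0,0,0,0,0,0.3,0.3],
    [0,0,0,0,0,0.3,0.3]
  ]
}}

```text
time: 5.75
tool_pos: [0.5593, -0.2232, 0.0017]
tool_rot: [-0.0, -0.638, 0.77, 0.0]
wrist_force: [-0.1, -0.3, -1.1]
gripper_width: 0.703
grip_force: 0.0
```

>>> {"api": "carry_out", "payload": {
  "increments": [
    [0,0,0,0,0,0.1,0.3],
    [0,0,0,0,0,0.2,0.3],
    [0,0,0,0,0,0.2,0.3]
  ]
}}

```text
time: 6.05
tool_pos: [0.5594, -0.2232, -0.0003]
tool_rot: [-0.0, -0.638, 0.77, 0.0]
wrist_force: [0.1, 0.7, -1.1]
gripper_width: 0.7
grip_force: 0.0
```

>>> {"api": "carry_out", "payload": {
  "increments": [
    [0,0,0,0,0,0.1,0.3],
    [0,0,0,0,0,0.2,0.3],
    [0,0,0,0,0,0.2,0.3]
  ]
}}

```text
time: 6.35
tool_pos: [0.5593, -0.2232, -0.0023]
tool_rot: [-0.0, -0.638, 0.77, 0.0]
wrist_force: [-0.6, -0.3, 1.0]
gripper_width: 0.697
grip_force: 0.0
```

>>> {"api": "carry_out", "payload": {
  "increments": [
    [0,0,0,0,0,0.1,0.3],
    [0,0,0,0,0,0.2,0.3],
    [0,0,0,0,0,0.3,0.3],
    [0,0,0,0,0,0.3,0.3]
  ]
}}

```text
time: 6.75
tool_pos: [0.5593, -0.2232, -0.0053]
tool_rot: [-0.0, -0.638, 0.77, 0.0]
wrist_force: [0.4, 0.6, -0.2]
gripper_width: 0.699
grip_force: 0.0
```

>>> {"api": "carry_out", "payload": {
  "increments": [
    [0,0,0,0,0,0.1,0.3],
    [0,0,0,0,0,0.2,0.3],
    [0,0,0,0,0,0.2,0.3]
  ]
}}

```text
time: 7.05
tool_pos: [0.5594, -0.2232, -0.0072]
tool_rot: [-0.0, -0.638, 0.77, 0.0]
wrist_force: [0.2, 0.0, -0.7]
gripper_width: 0.702
grip_force: 0.0
```

>>> {"api": "carry_out", "payload": {
  "increments": [
    [0,0,0,0,0,0.1,0.3],
    [0,0,0,0,0,0.2,0.3],
    [0,0,0,0,0,0.2,0.3]
  ]
}}

```text
time: 7.35
tool_pos: [0.5593, -0.2232, -0.0093]
tool_rot: [-0.0, -0.638, 0.77, 0.0]
wrist_force: [0.0, 0.1, -0.2]
gripper_width: 0.7
grip_force: 0.0
```

>>> {"api": "carry_out", "payload": {
  "increments": [
    [0,0,0,0,0,0.1,0.3],
    [0,0,0,0,0,0.2,0.3],
    [0,0,0,0,0,0.2,0.3]
  ]
}}

```text
time: 7.65
tool_pos: [0.5594, -0.2232, -0.0113]
tool_rot: [-0.0, -0.638, 0.77, 0.0]
wrist_force: [-0.7, 0.5, 0.2]
gripper_width: 0.702
grip_force: 0.0
```

>>> {"api": "carry_out", "payload": {
  "increments": [
    [0,0,0,0,0,0.1,0.3],
    [0,0,0,0,0,0.2,0.3],
    [0,0,0,0,0,0.2,0.3]
  ]
}}

```text
time: 7.95
tool_pos: [0.5594, -0.2231, -0.0133]
tool_rot: [-0.0, -0.638, 0.77, 0.0]
wrist_force: [0.3, 0.2, -0.3]
gripper_width: 0.698
grip_force: 0.0
```

>>> {"api": "carry_out", "payload": {
  "increments": [
    [0,0,0,0,0,0.1,0.3],
    [0,0,0,0,0,0.2,0.3],
    [0,0,0,0,0,0.2,0.3]
  ]
}}

```text
time: 8.25
tool_pos: [0.5594, -0.2232, -0.0153]
tool_rot: [-0.0, -0.638, 0.77, 0.0]
wrist_force: [0.6, -0.2, 0.3]
gripper_width: 0.7
grip_force: 0.0
```

```bash
python3 - <<'E'
from plant import robot
import cv2,numpy as np
print(robot.observe()['wrist_force'])
a=robot.capture('scene')['frame'][170:250,140:240,::-1];w=robot.capture('wrist');b=w['frame'][200:384,100:440,::-1]
a=cv2.resize(a,(375,300),interpolation=2);b=cv2.resize(b,(425,300))
cv2.imwrite('pics/e.png',cv2.convertScaleAbs(np.hstack([a,b]),alpha=1.5))
E
```

```text
[ 0.57447704 -0.24077542  0.33836068]
```

View pics/e.png

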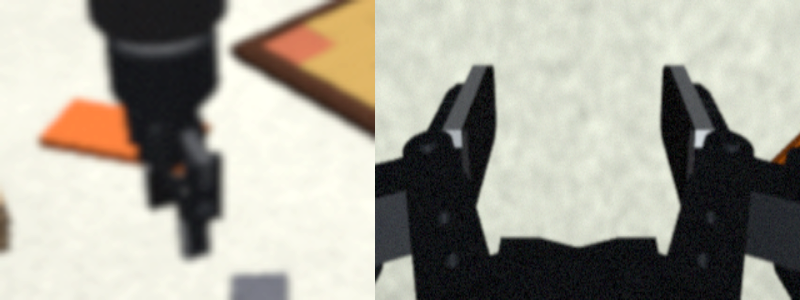

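>>> {"api": "carry_out", "payload": {
  "increments": [
    [0,0,0,0,0,0.1,0.3],
    [0,0,0,0,0,0.1,0.3]
  ]
}}

```text
time: 8.55
tool_pos: [0.5594, -0.2232, -0.0162]
tool_rot: [-0.0, -0.638, 0.77, 0.0]
wrist_force: [0.1, 0.1, 0.1]
gripper_width: 0.703
grip_force: 0.0
```

>>> {"api": "carry_out", "payload": {
  "increments": [
    [0,0,0,0,0,0.1,0.3],
    [0,0,0,0,0,0.1,0.3]
  ]
}}

```text
time: 8.75
tool_pos: [0.5594, -0.2232, -0.0172]
tool_rot: [-0.0, -0.638, 0.77, 0.0]
wrist_force: [-0.0, 0.1, -0.4]
gripper_width: 0.701
grip_force: 0.0
```

>>> {"api": "carry_out", "payload": {
  "increments": [
    [0,0,0,0,0,0.1,0.3],
    [0,0,0,0,0,0.1,0.3]
  ]
}}

```text
time: 8.95
tool_pos: [0.5594, -0.2232, -0.0182]
tool_rot: [-0.0, -0.638, 0.77, 0.0]
wrist_force: [-0.4, 0.2, -0.4]
gripper_width: 0.698
grip_force: 0.0
```

>>> {"api": "carry_out", "payload": {
  "increments": [
    [0,0,0,0,0,0.1,0.3],
    [0,0,0,0,0,0.1,0.3]
  ]
}}

```text
time: 9.15
tool_pos: [0.5595, -0.2232, -0.0183]
tool_rot: [-0.0, -0.638, 0.77, -0.0]
wrist_force: [-2.3, 2.1, 7.6]
gripper_width: 0.698
grip_force: 3.8
```

>>> {"api": "carry_out", "payload": {
  "increments": [
    [0,0,0,0,0,-5,0.3],
    [0,0,0,0,0,-10,0]
  ]
}}

```text
time: 9.35
tool_pos: [0.5581, -0.2231, 0.0806]
tool_rot: [-0.002, -0.638, 0.77, 0.001]
wrist_force: [3.1, -0.3, -0.3]
gripper_width: 0.846
grip_force: 0.0
```

```bash
python3 mv.py .448 -.418 .0135 169.3
```

```text
t 9.35 pos [ 0.5581 -0.2231  0.0806] yang 169.23 F [ 3.07 -0.32 -0.3 ] w 0.846 gf 0.0 q6 -0.13
turn [ 0.0043 -0.0006 -0.0012] shift cm [21.2   7.15  6.75] rows>= 4.67363615271511
```

>>> {"api": "carry_out", "payload": {
  "increments": [
    [0,0,0,21.2,7.3,-2,0],
    [0,0,0,21.2,7.3,-2,0],
    [0,0,0,21.2,7.3,-2,0],
    [0,0,0,21.2,7.3,-2,0],
    [0,0,0,21.2,7.3,-2,0],
    [0,0,0,21.2,7.3,-2,0],
    [0,0,0,21.2,7.3,-2,0]
  ]
}}

```text
time: 10.05
tool_pos: [0.4476, -0.4183, 0.1008]
tool_rot: [0.0, -0.637, 0.771, 0.0]
wrist_force: [0.6, -0.6, -0.5]
gripper_width: 0.998
grip_force: 0.0
```

```bash
python3 mv.py .448 -.418 .0135 169.3; python3 - <<'E'
from plant import robot
from h import *
w=robot.capture('wrist');st=robot.observe();q=st['tool_rot'];M=w['mount'];pickle.dump(w,open('w.pkl','wb'))
cv2.imwrite('pics/f.png',cv2.convertScaleAbs(w['frame'][...,::-1],alpha=1.4))
E
```

```text
t 10.05 pos [ 0.4476 -0.4183  0.1008] yang 169.13 F [ 0.55 -0.6  -0.51] w 0.998 gf 0.0 q6 0.24
turn [-0.      0.0001 -0.003 ] shift cm [-0.04 -0.03  8.73] rows>= 1.746136433230893
```

View pics/f.png

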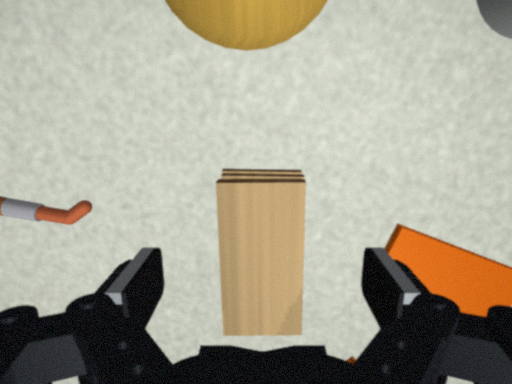

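```bash
python3 - <<'E'
from h import *
w=pickle.load(open('w.pkl','rb'));M=w['mount'];tz=.1008-.04
u=cv2.undistortPoints(np.array([[[217.5,182.]],[[305,182]],[[302,334]],[[224,334]]]),w['intrinsics'],w['dist']).reshape(-1,2)
d=(M[:3,:3]@np.c_[u[:,0],-u[:,1],-np.ones(4)].T).T;P=M[:3,3]+d*((tz-M[2,3])/d[:,2])[:,None];print(P.round(4))
E
```

```text
[[ 0.0174 -0.0306  0.0608]
 [ 0.0174  0.0275  0.0608]
 [-0.1016  0.0294  0.0608]
 [-0.1017 -0.03    0.0608]]
```

>>> {"api": "carry_out", "payload": {
  "increments": [
    [0,0,0,0,0,4.5,0],
    [0,0,0,0,0,8.0,0],
    [0,0,0,0,0,8.7,0],
    [0,0,0,0,0,8.7,0],
    [0,0,0,0,0,8.7,1],
    [0,0,0,0,0,8.7,1],
    [0,0,0,0,0,8.7,1],
    [0,0,0,0,0,8.7,1],
    [0,0,0,0,0,8.7,1],
    [0,0,0,0,0,8.7,1],
    [0,0,0,0,0,8.7,1]
  ]
}}

```text
time: 11.2
tool_pos: [0.4498, -0.4186, 0.0165]
tool_rot: [0.001, -0.638, 0.77, -0.002]
wrist_force: [0.5, 0.9, 6.3]
gripper_width: 0.681
grip_force: 63.9
```

>>> {"api": "carry_out", "payload": {
  "increments": [
    [0,0,0,0,0,-1,1],
    [0,0,0,0,0,-3,1],
    [0,0,0,0,0,-5,1],
    [0,0,0,0,0,-5,1]
  ]
}}

```text
time: 11.6
tool_pos: [0.4501, -0.4191, 0.0682]
tool_rot: [0.001, -0.638, 0.77, -0.003]
wrist_force: [0.2, 0.1, -0.7]
gripper_width: 0.672
grip_force: 64.2
```

```bash
python3 mv.py .571 -.20 .06 185; python3 - <<'E'
from plant import robot
import cv2,numpy as np
a=robot.capture('scene')['frame'][130:260,60:300,::-1];b=robot.capture('wrist')['frame'][...,::-1]
cv2.imwrite('pics/g.png',cv2.convertScaleAbs(np.hstack([cv2.resize(a,(480,260)),cv2.resize(b,(320,260))]),alpha=1.5))
E
```

```text
t 11.6 pos [ 0.4501 -0.4191  0.0682] yang 169.26 F [ 0.15  0.05 -0.66] w 0.672 gf 64.2 q6 0.24
turn [-0.0055 -0.003  -0.2747] shift cm [-23.78  -7.79   0.81] rows>= 5.007086889791213
```

View pics/g.png

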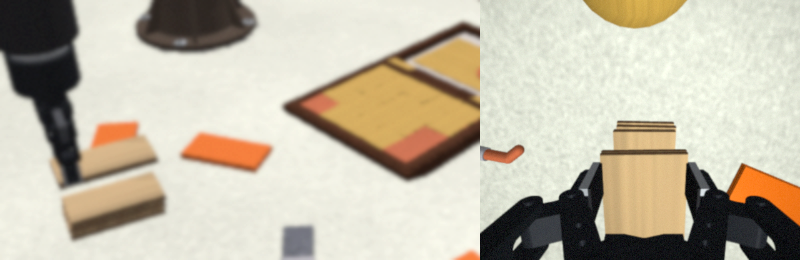

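```bash
python3 - <<'E'
from plant import robot
from h import *
w=robot.capture('wrist');st=robot.observe();print(st['time'],st['tool_pos'],st['wrist_force']);g=w['frame'].astype(float).mean(2)
for c in(225,262,295):print([int(v) for v in g[170:240,c-2:c+3].mean(1)])
print([int(v) for v in g[230:234].mean(0)[180:345]])
pickle.dump(w,open('w.pkl','wb'))
E
```

```text
11.75 [ 0.44804271 -0.41767136  0.06437618] [-0.33160499 -0.48778275 -1.21805207]
[156, 156, 155, 154, 153, 152, 153, 140, 95, 55, 51, 82, 100, 84, 57, 45, 58, 90, 107, 108, 89, 58, 41, 44, 71, 99, 110, 112, 111, 112, 111, 111, 112, 111, 112, 112, 113, 111, 112, 111, 111, 111, 111, 111, 111, 111, 112, 112, 111, 111, 105, 76, 46, 44, 49, 41, 38, 49, 67, 95, 113, 120, 120, 120, 119, 119, 119, 121, 119, 118]
[155, 156, 158, 158, 159, 159, 159, 152, 124, 80, 51, 71, 107, 113, 83, 55, 45, 70, 106, 116, 98, 65, 47, 44, 75, 107, 120, 124, 124, 123, 123, 123, 123, 124, 123, 124, 123, 123, 123, 124, 122, 123, 123, 123, 124, 123, 123, 122, 124, 119, 100, 67, 42, 49, 53, 43, 41, 54, 81, 110, 121, 124, 124, 124, 124, 123, 124, 123, 124, 124]
[153, 155, 157, 156, 160, 160, 161, 161, 150, 106, 63, 54, 82, 106, 102, 70, 49, 54, 86, 107, 95, 63, 45, 42, 69, 107, 119, 122, 122, 122, 122, 122, 122, 121, 122, 121, 122, 122, 122, 122, 122, 122, 122, 122, 123, 122, 123, 122, 121, 116, 90, 54, 39, 49, 49, 36, 44, 63, 90, 112, 121, 123, 123, 123, 123, 123, 123, 123, 123, 122]
[150, 148, 147, 149, 150, 151, 150, 152, 153, 154, 154, 142, 118, 110, 109, 108, 108, 111, 110, 110, 109, 112, 110, 111, 112, 113, 112, 112, 111, 110, 110, 111, 109, 109, 109, 110, 109, 109, 110, 110, 111, 112, 114, 115, 117, 118, 119, 122, 122, 122, 123, 125, 124, 125, 124, 124, 124, 122, 123, 121, 121, 119, 119, 118, 119, 120, 119, 119, 122, 121, 124, 123, 125, 124, 123, 124, 124, 122, 124, 123, 123, 123, 124, 122, 124, 123, 122, 125, 124, 124, 123, 124, 125, 125, 125, 122, 122, 120, 120, 120, 120, 121, 123, 123, 123, 124, 124, 123, 124, 124, 125, 122, 123, 122, 124, 122, 124, 121, 122, 122, 122, 123, 122, 121, 123, 122, 124, 124, 124, 122, 123, 122, 121, 121, 122, 120, 121, 122, 120, 120, 122, 122, 123, 123, 125, 125, 127, 126, 125, 125, 125, 128, 134, 146, 150, 152, 150, 150, 151, 152, 152, 154, 155, 154, 156]
```

```bash
python3 mv.py .577 -.206 .064 185
```

```text
t 11.75 pos [ 0.448  -0.4177  0.0644] yang 169.21 F [-0.33 -0.49 -1.22] w 0.677 gf 64.2 q6 0.24
turn [-0.0007 -0.     -0.2755] shift cm [-23.21  -8.71   0.05] rows>= 4.957212484742518
```

>>> {"api": "carry_out", "payload": {
  "increments": [
    [0,0,-0.06,-4,-1.5,0,1],
    [0,0,-0.12,-8,-3,0,1],
    [0,0,-0.18,-12,-4.5,0,1],
    [0,0,-0.24,-16,-6,0,1],
    [0,0,-0.275,-20,-7.5,0,1],
    [0,0,-0.275,-23.2,-8.7,0,1],
    [0,0,-0.275,-23.2,-8.7,3,1],
    [0,0,-0.275,-23.2,-8.7,6,1],
    [0,0,-0.275,-23.2,-8.7,7.4,1],
    [0,0,-0.275,-23.2,-8.7,7.4,1],
    [0,0,-0.275,-23.2,-8.7,7.4,1]
  ]
}}

```text
time: 12.85
tool_pos: [0.5771, -0.2066, -0.0098]
tool_rot: [0.0, 0.737, -0.676, -0.0]
wrist_force: [0.4, 0.2, -0.2]
gripper_width: 0.681
grip_force: 72.4
```

```bash
python3 mv.py .5704 -.1264 -.011 185
```

```text
t 12.85 pos [ 0.5771 -0.2066 -0.0098] yang -175.03 F [ 0.44  0.19 -0.17] w 0.681 gf 72.4 q6 0.11
turn [ 0.0004 -0.0002 -0.0005] shift cm [-8.04 -0.03  0.12] rows>= 1.608996604248804
```

>>> {"api": "carry_out", "payload": {
  "increments": [
    [0,0,0,-2,0,0.1,1],
    [0,0,0,-4,0,0.1,1],
    [0,0,0,-6,0,0.1,1],
    [0,0,0,-7.5,0,0.1,1],
    [0,0,0,-8,0,0.2,1],
    [0,0,0,-8,0,0.3,1],
    [0,0,0,-8,0,0.3,1],
    [0,0,0,-8,0,0.3,1]
  ]
}}

```text
time: 13.65
tool_pos: [0.5701, -0.127, -0.0131]
tool_rot: [0.0, 0.737, -0.676, 0.0]
wrist_force: [0.1, -0.2, -0.1]
gripper_width: 0.679
grip_force: 72.4
```

>>> {"api": "carry_out", "payload": {
  "increments": [
    [0,0,0,0,0,0,0],
    [0,0,0,0,0,0,0],
    [0,0,0,0,0,0,0],
    [0,0,0,0,0,0,0],
    [0,0,0,0,0,0,0],
    [0,0,0,2,0,0,0],
    [0,0,0,4,0,0,0],
    [0,0,0,7,0,0,0],
    [0,0,0,9,0,-2,0],
    [0,0,0,9,0,-6,0],
    [0,0,0,9,0,-10,0]
  ]
}}

```text
time: 14.75
tool_pos: [0.5769, -0.2169, 0.0871]
tool_rot: [0.001, 0.737, -0.676, -0.001]
wrist_force: [0.9, -0.3, 0.1]
gripper_width: 1.004
grip_force: 0.0
```

```bash
python3 mv.py .448 -.418 .10 169.3;python3 - <<'E'
from plant import robot
from h import *
c=robot.capture('top');pickle.dump(c,open('top2.pkl','wb'));h=cv2.cvtColor(c['frame'],cv2.COLOR_RGB2HSV)
w=robot.capture('wrist');cv2.imwrite('pics/h.png',w['frame'][...,::-1]);pickle.dump(w,open('w2.pkl','wb'))
m=((h[...,0]>13)&(h[...,0]<22)&(h[...,1]>70)&(h[...,1]<180)&(h[...,2]>85)).astype(np.uint8);m[:,:284]=0
for k in cv2.findContours(m,0,1)[0]:
    if cv2.contourArea(k)>50:
        r=cv2.minAreaRect(k);print(r,plane(c,cv2.boxPoints(r),.01).round(3).tolist())
E
```

```text
t 14.75 pos [ 0.5769 -0.2169  0.0871] yang -175.1 F [ 0.87 -0.32  0.13] w 1.004 gf 0.0 q6 0.13
turn [ 0.0025 -0.      0.2724] shift cm [18.93 14.57 -1.26] rows>= 4.783558804890945
((391.1591796875, 250.74404907226562), (44.29225158691406, 21.888614654541016), 11.888657569885254) [[0.44, -0.309, 0.01], [0.501, -0.323, 0.01], [0.477, -0.449, 0.01], [0.416, -0.433, 0.01]]
((484.73614501953125, 250.17245483398438), (76.95579528808594, 86.93310546875), 26.131000518798828) [[0.4, -0.492, 0.01], [0.628, -0.62, 0.01], [0.531, -0.827, 0.01], [0.306, -0.69, 0.01]]
```

>>> {"api": "carry_out", "payload": {
  "increments": [
    [0,0,0.06,4,3,-1,0],
    [0,0,0.14,8,6,-1,0],
    [0,0,0.2,12,9,-1,0],
    [0,0,0.272,16,12,-1,0],
    [0,0,0.272,18.9,14.5,-1,0],
    [0,0,0.272,18.9,14.5,-1,0],
    [0,0,0.272,18.9,14.5,-1,0]
  ]
}}

```text
time: 15.55
tool_pos: [0.449, -0.4178, 0.0967]
tool_rot: [0.0, -0.638, 0.77, 0.0]
wrist_force: [-0.7, -0.7, 0.8]
gripper_width: 1.001
grip_force: 0.0
```

```bash
python3 mv.py .448 -.418 .0035 169.3;python3 - <<'E'
from plant import robot
from h import *
c=robot.capture('top');pickle.dump(c,open('top2.pkl','wb'));h=cv2.cvtColor(c['frame'],cv2.COLOR_RGB2HSV)
m=((h[...,0]>13)&(h[...,0]<22)&(h[...,1]>70)&(h[...,1]<180)&(h[...,2]>85)).astype(np.uint8);m[:,:284]=0
for k in cv2.findContours(m,0,1)[0]:
    if cv2.contourArea(k)>50 and k[...,0].max()<440:
        r=cv2.minAreaRect(k);P=plane(c,cv2.boxPoints(r),.01);E=np.array([.561,-.076]);ex=np.array([.9962,.0872]);ey=np.array([-.0872,.9962]);print(r,P.round(3).tolist(),[((p[:2]-E)@ex,(p[:2]-E)@ey) for p in P])
w=robot.capture('wrist');M=w['mount'];tz=robot.observe()['tool_pos'][2]-.03
h=cv2.cvtColor(w['frame'],cv2.COLOR_RGB2HSV);m=((h[...,0]>10)&(h[...,0]<22)&(h[...,1]>70)&(h[...,1]<180)&(h[...,2]>90)).astype(np.uint8);m[:150]=0;m[:,:180]=0;m[:,340:]=0
k=max(cv2.findContours(m,0,1)[0],key=cv2.contourArea);ap=cv2.boxPoints(cv2.minAreaRect(k)) ;ap=cv2.approxPolyDP(k,6,True).reshape(-1,2).astype(float);print(ap.tolist())
u=cv2.undistortPoints(ap.reshape(-1,1,2),w['intrinsics'],w['dist']).reshape(-1,2)
d=(M[:3,:3]@np.c_[u[:,0],-u[:,1],-np.ones(len(u))].T).T;P=M[:3,3]+d*((tz-M[2,3])/d[:,2])[:,None];print(P.round(4))
E
```

```text
t 15.55 pos [ 0.449  -0.4178  0.0967] yang 169.27 F [-0.66 -0.7   0.79] w 1.001 gf 0.0 q6 0.24
turn [ 0.0001  0.0001 -0.0004] shift cm [0.04 0.09 9.32] rows>= 1.863859264600694
((297.94671630859375, 210.75381469726562), (21.017879486083984, 22.30032730102539), 85.91438293457031) [[0.596, -0.076, 0.01], [0.602, -0.141, 0.01], [0.541, -0.145, 0.01], [0.535, -0.081, 0.01]] [(np.float64(0.034889584427888566), np.float64(-0.003275626238473918)), (np.float64(0.035314582946844295), np.float64(-0.0681635120731528)), (np.float64(-0.025907502143158758), np.float64(-0.06704354840402722)), (np.float64(-0.026229088402695087), np.float64(-0.0027577178436061904))]
((361.6600341796875, 145.62001037597656), (6.600000381469727, 28.60000228881836), 36.869895935058594) [[0.739, -0.267, 0.01], [0.812, -0.321, 0.01], [0.8, -0.336, 0.01], [0.727, -0.282, 0.01]] [(np.float64(0.16050584448675811), np.float64(-0.20561232644260677)), (np.float64(0.2284499046037622), np.float64(-0.2656581683054892)), (np.float64(0.2150662699525318), np.float64(-0.2801761389278808)), (np.float64(0.14740227821424756), np.float64(-0.22003026986654398))]
[[224.0, 175.0], [306.0, 179.0], [220.0, 181.0], [225.0, 329.0], [299.0, 329.0], [306.0, 176.0]]
[[ 0.0208 -0.0269  0.0668]
 [ 0.0181  0.0289  0.0668]
 [ 0.0166 -0.0297  0.0668]
 [-0.1018 -0.0299  0.0668]
 [-0.1018  0.0278  0.0668]
 [ 0.0201  0.0289  0.0668]]
```

>>> {"api": "carry_out", "payload": {
  "increments": [
    [0,0,0,0,0,4.5,0],
    [0,0,0,0,0,8.5,0],
    [0,0,0,0,0,9.3,0],
    [0,0,0,0,0,9.3,0],
    [0,0,0,0,0,9.3,1],
    [0,0,0,0,0,9.3,1],
    [0,0,0,0,0,9.3,1],
    [0,0,0,0,0,9.3,1],
    [0,0,0,0,0,9.3,1],
    [0,0,0,0,0,9.3,1],
    [0,0,0,0,0,9.3,1]
  ]
}}

```text
time: 16.75
tool_pos: [0.4516, -0.4179, 0.0066]
tool_rot: [0.001, -0.639, 0.769, -0.002]
wrist_force: [0.1, 0.9, 6.3]
gripper_width: 0.676
grip_force: 63.8
```

>>> {"api": "carry_out", "payload": {
  "increments": [
    [0,0,0,0,0,-1,1],
    [0,0,0,0,0,-3,1],
    [0,0,0,0,0,-6,1],
    [0,0,0,0,0,-6,1],
    [0,0,0,0,0,-6,1],
    [0,0,0,0,0,-6,1]
  ]
}}

```text
time: 17.35
tool_pos: [0.4495, -0.4168, 0.0641]
tool_rot: [0.0, -0.639, 0.769, 0.0]
wrist_force: [0.0, -0.1, -1.5]
gripper_width: 0.675
grip_force: 64.1
```

```bash
cat >held.py <<'E'
from plant import robot
from h import *
w=robot.capture('wrist');g=w['frame'].astype(float).mean(2);st=robot.observe()
for c in(225,262,295):
    v=g[200:245,c-2:c+3].mean(1);i=[j for j in range(44) if (v[j]-80)*(v[j+1]-80)<0];print(c,[200+j+(80-v[j])/(v[j+1]-v[j]) for j in i])
    for r in [200+j+(80-v[j])/(v[j+1]-v[j]) for j in i]:
        t=(r-194.7)/334.5;d=.0522/(t*.9626+.2709);print('   z',round(-.1555+d*(.9626-.2709*t),4))
E
python3 held.py;python3 mv.py .577 -.206 .064 185
```

```text
225 [np.float64(222.334008097166), np.float64(229.97506925207756)]
   z -0.0154
   z -0.0246
262 [np.float64(222.22407407407408), np.float64(229.60270270270271)]
   z -0.0153
   z -0.0242
295 [np.float64(221.78705636743214), np.float64(229.19427402862985)]
   z -0.0147
   z -0.0237
t 17.4 pos [ 0.4493 -0.4167  0.0636] yang 169.39 F [ 0.05 -0.35 -0.91] w 0.677 gf 64.1 q6 0.24
turn [ 0.0006  0.0005 -0.2725] shift cm [-23.06  -8.67  -0.03] rows>= 4.927805422065889
```

>>> {"api": "carry_out", "payload": {
  "increments": [
    [0,0,-0.06,-4,-1.5,0,1],
    [0,0,-0.12,-8,-3,0,1],
    [0,0,-0.18,-12,-4.5,0,1],
    [0,0,-0.24,-16,-6,0,1],
    [0,0,-0.273,-20,-7.5,0,1],
    [0,0,-0.273,-23.1,-8.7,0,1],
    [0,0,-0.273,-23.1,-8.7,3,1],
    [0,0,-0.273,-23.1,-8.7,6,1],
    [0,0,-0.273,-23.1,-8.7,6.5,1],
    [0,0,-0.273,-23.1,-8.7,6.6,1],
    [0,0,-0.273,-23.1,-8.7,6.6,1]
  ]
}}

```text
time: 18.5
tool_pos: [0.5782, -0.2063, -0.0014]
tool_rot: [0.0, 0.737, -0.675, 0.0]
wrist_force: [0.7, -0.0, 0.2]
gripper_width: 0.674
grip_force: 64.2
```

```bash
python3 mv.py .5704 -.1264 -.003 185
```

```text
t 18.5 pos [ 0.5782 -0.2063 -0.0014] yang -174.96 F [ 0.65 -0.    0.2 ] w 0.674 gf 64.2 q6 0.11
turn [-0.0003 -0.0004  0.0006] shift cm [-8.03  0.07  0.15] rows>= 1.6066829001051088
```

>>> {"api": "carry_out", "payload": {
  "increments": [
    [0,0,0,-1.5,0,0.1,1],
    [0,0,0,-3,0,0.1,1],
    [0,0,0,-4,0,0.1,1],
    [0,0,0,-5,0,0.1,1],
    [0,0,0,-5,0,0.1,1]
  ]
}}

```text
time: 19.0
tool_pos: [0.5736, -0.1546, -0.0026]
tool_rot: [-0.0, 0.738, -0.675, 0.0]
wrist_force: [0.2, -0.4, -0.4]
gripper_width: 0.673
grip_force: 64.2
```

>>> {"api": "carry_out", "payload": {
  "increments": [
    [0,0,0,-0.7,0,0,1],
    [0,0,0,-1.4,0,0,1],
    [0,0,0,-2,0,0,1],
    [0,0,0,-2,0,0,1]
  ]
}}

```text
time: 19.4
tool_pos: [0.5716, -0.1356, -0.0031]
tool_rot: [0.0, 0.738, -0.675, -0.0]
wrist_force: [1.4, 0.3, -0.2]
gripper_width: 0.678
grip_force: 64.3
```

>>> {"api": "carry_out", "payload": {
  "increments": [
    [0,0,0,-0.5,0,0,1],
    [0,0,0,-1,0,0,1],
    [0,0,0,-1,0,0,1]
  ]
}}

```text
time: 19.7
tool_pos: [0.5708, -0.1258, -0.0031]
tool_rot: [-0.0, 0.738, -0.675, -0.0]
wrist_force: [0.4, -0.0, -1.1]
gripper_width: 0.678
grip_force: 64.3
```

>>> {"api": "carry_out", "payload": {
  "increments": [
    [0,0,0,0,0,0.1,1],
    [0,0,0,0,0,0.1,1],
    [0,0,0,0,0,0.1,1]
  ]
}}

```text
time: 20.0
tool_pos: [0.5711, -0.1261, -0.0034]
tool_rot: [-0.0, 0.738, -0.675, 0.0]
wrist_force: [-3.0, 3.0, 5.4]
gripper_width: 0.677
grip_force: 65.0
```

>>> {"api": "carry_out", "payload": {
  "increments": [
    [0,0,0,0,0,0,0],
    [0,0,0,0,0,0,0],
    [0,0,0,0,0,0,0],
    [0,0,0,0,0,0,0],
    [0,0,0,0,0,0,0],
    [0,0,0,2,0,0,0],
    [0,0,0,4,0,0,0],
    [0,0,0,7,0,0,0],
    [0,0,0,9,0,-2,0],
    [0,0,0,9,0,-6,0],
    [0,0,0,9,0,-10,0],
    [0,0,0,9,0,-10,0]
  ]
}}

```text
time: 21.2
tool_pos: [0.5823, -0.217, 0.1019]
tool_rot: [-0.002, 0.738, -0.675, 0.004]
wrist_force: [0.0, -0.5, 0.5]
gripper_width: 1.002
grip_force: 0.0
```

```bash
python3 mv.py .448 -.418 .096 169.3
```

```text
t 21.2 pos [ 0.5823 -0.217   0.1019] yang -174.92 F [ 0.04 -0.49  0.46] w 1.002 gf 0.0 q6 0.13
turn [-0.0093 -0.0015  0.2753] shift cm [18.83 15.16  0.5 ] rows>= 4.835754407589425
```

>>> {"api": "carry_out", "payload": {
  "increments": [
    [0,0,0.06,4,3,0,0],
    [0,0,0.14,8,6,0,0],
    [0,0,0.2,12,9,0,0],
    [0,0,0.273,16,12,0,0],
    [0,0,0.273,18.8,14.8,0,0],
    [0,0,0.273,18.8,14.8,0,0],
    [0,0,0.273,18.8,14.8,0,0]
  ]
}}

```text
time: 21.9
tool_pos: [0.4469, -0.417, 0.0957]
tool_rot: [0.0, -0.638, 0.77, 0.0]
wrist_force: [0.2, -0.2, -0.4]
gripper_width: 0.999
grip_force: 0.0
```

```bash
cat >chk.py <<'E'
import sys
from plant import robot
from h import *
zp,zq=map(float,sys.argv[1:3])
c=robot.capture('top');h=cv2.cvtColor(c['frame'],cv2.COLOR_RGB2HSV)
m=((h[...,0]>13)&(h[...,0]<22)&(h[...,1]>70)&(h[...,1]<180)&(h[...,2]>85)).astype(np.uint8);m[:,:284]=0;m[:,340:]=0;m[:170]=0
k=max(cv2.findContours(m,0,1)[0],key=cv2.contourArea)
r=cv2.minAreaRect(k);P=plane(c,cv2.boxPoints(r),zp);E=np.array([.561,-.076]);ex=np.array([.9962,.0872]);ey=np.array([-.0872,.9962]);print(r,[(((p[:2]-E)@ex).round(4),((p[:2]-E)@ey).round(4)) for p in P])
w=robot.capture('wrist');M=w['mount'];tz=robot.observe()['tool_pos'][2]-zq
h=cv2.cvtColor(w['frame'],cv2.COLOR_RGB2HSV);m=((h[...,0]>10)&(h[...,0]<22)&(h[...,1]>70)&(h[...,1]<180)&(h[...,2]>90)).astype(np.uint8);m[:150]=0;m[:,:180]=0;m[:,340:]=0
k=max(cv2.findContours(m,0,1)[0],key=cv2.contourArea);ap=cv2.approxPolyDP(k,6,True).reshape(-1,2).astype(float)
u=cv2.undistortPoints(ap.reshape(-1,1,2),w['intrinsics'],w['dist']).reshape(-1,2)
d=(M[:3,:3]@np.c_[u[:,0],-u[:,1],-np.ones(len(u))].T).T;P=M[:3,3]+d*((tz-M[2,3])/d[:,2])[:,None];print(P.round(4))
E
python3 mv.py .449 -.418 -.0065 169.3;python3 chk.py .02 .02
```

```text
t 21.9 pos [ 0.4469 -0.417   0.0957] yang 169.27 F [ 0.15 -0.17 -0.44] w 0.999 gf 0.0 q6 0.24
turn [ 0.0001  0.0001 -0.0005] shift cm [ 0.06 -0.22 10.22] rows>= 2.043770457835867
((297.92474365234375, 209.95957946777344), (22.09052276611328, 22.517160415649414), 84.5596694946289) [(np.float64(0.0364), np.float64(-0.0014)), (np.float64(0.0384), np.float64(-0.0664)), (np.float64(-0.0254), np.float64(-0.0667)), (np.float64(-0.0273), np.float64(-0.0024))]
[[ 0.0196 -0.03    0.0758]
 [-0.0984 -0.0324  0.0758]
 [-0.1002  0.0254  0.0758]
 [ 0.0182  0.0279  0.0758]]
```

>>> {"api": "carry_out", "payload": {
  "increments": [
    [0,0,0,0.1,-0.15,4.5,0],
    [0,0,0,0.1,-0.15,9,0],
    [0,0,0,0.1,-0.15,10.2,0],
    [0,0,0,0.1,-0.15,10.2,0],
    [0,0,0,0.1,-0.15,10.2,1],
    [0,0,0,0.1,-0.15,10.2,1],
    [0,0,0,0.1,-0.15,10.2,1],
    [0,0,0,0.1,-0.15,10.2,1],
    [0,0,0,0.1,-0.15,10.2,1],
    [0,0,0,0.1,-0.15,10.2,1],
    [0,0,0,0.1,-0.15,10.2,1]
  ]
}}

```text
time: 23.1
tool_pos: [0.451, -0.4183, -0.0033]
tool_rot: [0.001, -0.639, 0.769, -0.002]
wrist_force: [-0.2, 2.5, 6.5]
gripper_width: 0.675
grip_force: 64.1
```

>>> {"api": "carry_out", "payload": {
  "increments": [
    [0,0,0,0,0,-1,1],
    [0,0,0,0,0,-3,1],
    [0,0,0,0,0,-7,1],
    [0,0,0,0,0,-7,1],
    [0,0,0,0,0,-7,1],
    [0,0,0,0,0,-7,1]
  ]
}}

```text
time: 23.7
tool_pos: [0.4488, -0.4172, 0.0641]
tool_rot: [0.0, -0.639, 0.77, -0.0]
wrist_force: [0.0, -0.1, -1.4]
gripper_width: 0.673
grip_force: 64.2
```

```bash
python3 held.py;python3 mv.py .577 -.206 .064 185
```

```text
225 [np.float64(220.32505643340858), np.float64(228.0148514851485)]
   z -0.0128
   z -0.0223
262 [np.float64(220.26138613861386), np.float64(227.40315315315314)]
   z -0.0128
   z -0.0216
295 [np.float64(219.8680412371134), np.float64(227.21092278719397)]
   z -0.0122
   z -0.0214
t 23.75 pos [ 0.4485 -0.4171  0.0636] yang 169.38 F [ 0.48  0.36 -1.47] w 0.673 gf 64.2 q6 0.25
turn [ 0.0007  0.0006 -0.2726] shift cm [-23.12  -8.74  -0.04] rows>= 4.94336211645378
```

>>> {"api": "carry_out", "payload": {
  "increments": [
    [0,0,-0.06,-4,-1.5,0,1],
    [0,0,-0.12,-8,-3,0,1],
    [0,0,-0.18,-12,-4.5,0,1],
    [0,0,-0.24,-16,-6,0,1],
    [0,0,-0.273,-20,-7.5,0,1],
    [0,0,-0.273,-23.1,-8.7,0,1],
    [0,0,-0.273,-23.1,-8.7,3,1],
    [0,0,-0.273,-23.1,-8.7,5,1],
    [0,0,-0.273,-23.1,-8.7,5.6,1],
    [0,0,-0.273,-23.1,-8.7,5.6,1],
    [0,0,-0.273,-23.1,-8.7,5.6,1]
  ]
}}

```text
time: 24.85
tool_pos: [0.5774, -0.2068, 0.0084]
tool_rot: [0.0, 0.737, -0.675, 0.0]
wrist_force: [0.8, -0.2, -0.8]
gripper_width: 0.673
grip_force: 64.2
```

```bash
python3 mv.py .5704 -.1264 .007 185
```

```text
t 24.85 pos [ 0.5774 -0.2068  0.0084] yang -174.97 F [ 0.8  -0.21 -0.76] w 0.673 gf 64.2 q6 0.11
turn [-0.0003 -0.0003  0.0006] shift cm [-8.07 -0.01  0.14] rows>= 1.6136810649577695
```

>>> {"api": "carry_out", "payload": {
  "increments": [
    [0,0,0,-1.5,0,0.1,1],
    [0,0,0,-2.5,0,0.1,1],
    [0,0,0,-3.5,0,0.1,1],
    [0,0,0,-4.5,0,0.1,1],
    [0,0,0,-5,0,0.1,1],
    [0,0,0,-5,0,0.1,1]
  ]
}}

```text
time: 25.45
tool_pos: [0.5728, -0.1557, 0.0071]
tool_rot: [-0.0, 0.738, -0.675, 0.0]
wrist_force: [0.1, -0.5, -0.5]
gripper_width: 0.673
grip_force: 64.2
```

>>> {"api": "carry_out", "payload": {
  "increments": [
    [0,0,0,-0.5,0,0,1],
    [0,0,0,-1,0,0,1],
    [0,0,0,-1,0,0,1]
  ]
}}

```text
time: 25.75
tool_pos: [0.5718, -0.1468, 0.007]
tool_rot: [0.0, 0.738, -0.675, 0.0]
wrist_force: [-0.4, -1.2, -0.0]
gripper_width: 0.675
grip_force: 64.3
```

>>> {"api": "carry_out", "payload": {
  "increments": [
    [0,0,0,-0.5,0,0,1],
    [0,0,0,-1,0,0,1],
    [0,0,0,-1,0,0,1]
  ]
}}

```text
time: 26.05
tool_pos: [0.5708, -0.1369, 0.0069]
tool_rot: [0.0, 0.737, -0.675, 0.0]
wrist_force: [-0.7, -2.4, 0.4]
gripper_width: 0.67
grip_force: 64.3
```

>>> {"api": "carry_out", "payload": {
  "increments": [
    [0,0,0,-0.5,0,0,1],
    [0,0,0,-1,0,0,1],
    [0,0,0,-1,0,0,1]
  ]
}}

```text
time: 26.35
tool_pos: [0.5701, -0.1265, 0.0069]
tool_rot: [-0.0, 0.738, -0.675, 0.0]
wrist_force: [-0.0, -1.7, 0.0]
gripper_width: 0.676
grip_force: 64.3
```

>>> {"api": "carry_out", "payload": {
  "increments": [
    [0,0,0,0,0,0.05,1],
    [0,0,0,0,0,0.05,1],
    [0,0,0,0,0,0.05,0],
    [0,0,0,0,0,0.05,0],
    [0,0,0,0,0,0.05,0],
    [0,0,0,0,0,0.05,0],
    [0,0,0,0,0,0.05,0]
  ]
}}

```text
time: 27.05
tool_pos: [0.57, -0.1266, 0.0063]
tool_rot: [0.0, 0.738, -0.675, -0.0]
wrist_force: [0.6, 0.0, -0.1]
gripper_width: 1.0
grip_force: 0.0
```

>>> {"api": "carry_out", "payload": {
  "increments": [
    [0,0,0,2,0,0,0],
    [0,0,0,4,0,0,0],
    [0,0,0,7,0,0,0],
    [0,0,0,9,0,-2,0],
    [0,0,0,9,0,-6,0],
    [0,0,0,9,0,-10,0],
    [0,0,0,13,3,-10,0],
    [0,0,0,17,6,-10,0],
    [0,0,0,21,9,-10,0],
    [0,0,0,21,9,-10,0]
  ]
}}

```text
time: 28.05
tool_pos: [0.4955, -0.3474, 0.1064]
tool_rot: [0.0, 0.736, -0.677, -0.0]
wrist_force: [0.0, -0.0, 0.9]
gripper_width: 1.0
grip_force: 0.0
```

```bash
python3 mv.py .449 -.418 .1 169.3; python3 - <<'E'
from plant import robot
from h import *
c=robot.capture('top');h=cv2.cvtColor(c['frame'],cv2.COLOR_RGB2HSV)
m=((h[...,0]>13)&(h[...,0]<22)&(h[...,1]>70)&(h[...,1]<180)&(h[...,2]>85)).astype(np.uint8);m[:,:284]=0;m[:,340:]=0;m[:170]=0
k=max(cv2.findContours(m,0,1)[0],key=cv2.contourArea)
r=cv2.minAreaRect(k);P=plane(c,cv2.boxPoints(r),.03);E=np.array([.561,-.076]);ex=np.array([.9962,.0872]);ey=np.array([-.0872,.9962]);print(r,[(((p[:2]-E)@ex).round(4),((p[:2]-E)@ey).round(4)) for p in P])
s0=pickle.load(open('scene.pkl','rb'))['frame'];s=robot.capture('scene')['frame']
g0,g=[cv2.cvtColor(x,cv2.COLOR_RGB2GRAY).astype(np.float32) for x in(s0,s)]
for n,(x0,y0,x1,y1) in dict(freecornerR=(248,195,280,225),mid=(225,185,250,205),cornerL=(196,172,225,196),case=(310,140,350,180),caseL=(285,140,315,160)).items():
    a,b=g0[y0:y1,x0:x1].copy(),g[y0:y1,x0:x1].copy();print(n,cv2.phaseCorrelate(a,b,cv2.createHanningWindow((x1-x0,y1-y0),cv2.CV_32F)))
cv2.imwrite('pics/z.png',cv2.resize(cv2.convertScaleAbs(np.hstack([s0[150:250,170:290,::-1],s[150:250,170:290,::-1]]),alpha=1.5),None,fx=3.3,fy=3.3,interpolation=2))
E
```

```text
t 28.05 pos [ 0.4955 -0.3474  0.1064] yang -175.23 F [ 0.02 -0.03  0.9 ] w 1.0 gf 0.0 q6 0.37
turn [0.0008 0.     0.27  ] shift cm [6.65 5.22 0.64] rows>= 1.6953354685780726
((298.39410400390625, 210.1234893798828), (22.088592529296875, 23.46912956237793), 85.60128784179688) [(np.float64(0.0348), np.float64(-0.001)), (np.float64(0.0356), np.float64(-0.068)), (np.float64(-0.0276), np.float64(-0.0672)), (np.float64(-0.0283), np.float64(-0.0008))]
freecornerR ((-0.16163992490579915, -1.0037383343456696), 1.0966217954953512)
mid ((0.8445760902028123, -0.535350487566804), 1.0616402912139893)
cornerL ((-0.012482741036706102, -1.1670986229832216), 1.0198229021496243)
case ((-0.11561489049109852, 0.047987274961645454), 0.9054857403039932)
caseL ((-0.13892133479946622, 0.04914606118072484), 0.9007378927866618)
```

View pics/z.png

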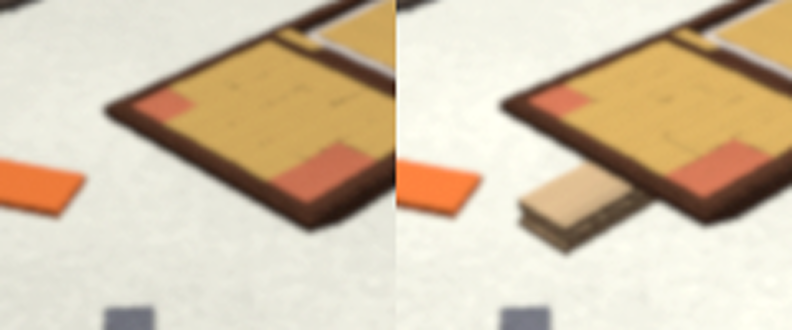

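The picture shows the stack of three plates square under the middle of the edge. The free edge has risen about 1.1 px (around 4 mm) and the case has not moved, so the third plate is snug. The arm is clear of everything.

```bash
python3 -c "
from plant import robot
print(robot.sign_off())"
```

```text
the job is handed in; nothing more can be done
None
```

I slid three plates under the middle of the door's free edge and stopped there: the third was snug and lifted the edge about 4 mm, the fourth stayed in the pile, and I handed the job in; the hand-in returned no verdict.

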